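# Let the red and then the blue vial out of the dispenser

## Robot

A 6-joint arm with a two-finger parallel gripper is mounted at the origin on the work surface. World frame = base frame: x ahead of the robot, y to its left, z up, the work surface at z = 0. Lengths are in m, angles in rad, forces in N, time in s.
With the tool pointing down it reaches from about 0.375 to 0.9 m from the base axis. Payload 3.1 kg.
Tool frame: the origin (TCP) lies midway between the tips of the shut fingers; the grasp point (between the pads) lies 19 mm behind it; x points along the fingers, y is the direction in which the jaws open and shut, and the axes are right-handed (so a half turn about x gives the same grasp; the last joint's range is limited). The gripper opens to 87 mm and grips with 3 to 60 N. Pads are 19 mm wide; open, the fingers measure 117 mm over their backs; the gripper's body (75 mm by 190 mm) begins 51 mm behind the grasp point.
Start: joints at [1.004, 0.527, 1.433, -0, 1.181, -0.178], TCP at [0.236, 0.579, 0.186] pointing down, gripper open.
Joint ranges: [-3.08, 3.08], [-0.75, 2.2], [0.22, 2.44], [-1.43, 4.57], [0, 2.65], [-2.85, 2.85]. Speed limits (rad/s): [2.79, 2.79, 3.14, 3.14, 3.14, 3.14].

## Interface

Orientations are given as a unit quaternion [x, y, z, w].
In Python, from rig import get_obs, imaging, robot gives the robot as it stands.
- The arm moves only by the shell command python3 -m inch 'ROWS' [FORCE]. ROWS is JSON, a list of rows, each a list of 3 entries, a list of its own where there are three numbers: the finger opening in mm, from 0 to 87, then the shift along the tool's x, y, z in mm, then the turn, a rotation vector about the tool's x, y, z in degrees. In form: [[grip, [dx, dy, dz], [wx, wy, wz]], ...]. A call has 1 to 12 rows; each row shifts and turns the pose as measured when the row begins, along the tool's axes as they then stand; what a row does not reach is not made up. A row lasts 1/8 s, in which the tool goes at most 62.5 mm and 10.7 degrees, less where a joint would pass 70% of its speed; a pose out of reach is approached as far as the arm can. A call with a gripper value outside its range is refused whole. The fingers move at their own pace and stop on an object; FORCE is the grip in N (left out, the last holds). Time passes only in rows, so rows that do not move let the fingers close. It gives the time, the measured TCP pose, the force and the opening at its end, in the units of the state.
- get_obs(): the state, without advancing time (a new reading comes with each control period).
- imaging.camera(name): name is "scene" or "top" or "wrist"; returns the picture (480x640x3 uint8, red, green, blue); there is no depth.
- imaging.camera_params(name): a dict with "camera_matrix" (3x3 intrinsics, pixels), "k1" (the pictures are not rectified: a ray, as slopes to the right and down, at radius r is drawn at 1 + k1 r^2 times it, then the intrinsics apply), "xyz" and "rotation" of the camera in the world. Camera axes: x right, y down, z forward; pixel columns grow to the right and rows downward; lengths in m; the calibration is good to about 2 mm. A picture is of the moment at which its call begins: read the wrist's pose just before it. camera_params takes no time and is no camera call; for the wrist camera it gives the pose at the moment of the call.
- robot.hand_in(): hands the job in, once; it reports no verdict.
Trained networks look in the newest picture that a camera, given by its name, has taken for a name from the list of things; names that differ only in an ending like _2 or _b are one class to them, and where a whole thing is asked for, a point or a joint stands for the part that bears it (a point fixed in the world has none). Each returns a list of dicts, best first, with "confidence" (0 to 1); they miss things now and then, are a little off and sometimes report something else, mostly with a low value. They report only what shows in the picture. A call takes as long as a camera call. They do not tell look-alikes from the thing itself.
- imaging.cut_out(camera, target): "pixels" (480x640 bool, what is visible of it) and "box" ([centre column, centre row, width, height] in pixels, round what is visible of it).
- imaging.tip_of(camera, target): "pixel" ([column, row] in pixels: a listed point, or the origin of a listed thing).
The state is a dict: "time": time; "q": joint angles; "joint_velocities": joint speeds; "joint_torque": joint torques, N m; "position": TCP position; "tool_rot": TCP orientation; "ft_force": force on the tool from outside, world axes, zero at the start; "moment": the same for the moment, N m; "grip_width": finger opening in m.
Only numpy, scipy, OpenCV 4.12 (cv2) and the standard library are available. Lean on these libraries where they do the work, as an engineer would, in place of code of your own. Each camera call takes 0.05 s, during which the arm holds its last target. There are 200 camera calls.

## Task

Lay out this patient's two vials: press down the orange paddle of the lane that holds the red-capped vial, so that its yellow gate lifts and the vial rolls into the tray, and let the paddle come back up; then do the same for the blue-capped vial. Both end lying in the tray with all gates shut. Do not touch any of the vials, keep the green one in its lane, and leave the cup, the jar and the note block where they stand.

Things in the scene. Friction and masses are not known exactly. Their poses are not given: they have to be found in the camera images.
- dispenser: White/grey three-lane gravity dispenser fixed to the counter, 340 (x) by 230 (y) by 108 high. Origin: centre of its underside, z up. Paddles at its -x end; lanes at y = -72 (right), 0 (middle), +72 (left) slope down 14 degrees to +x, from a back wall at x = -26 (85 high) to a lip at x = 85, z = 35; the tray lies beyond.
- tray (a point): Centre of the catch tray's floor (dispenser x = 126, y = 0, z = 6). One open tray for all lanes: inside x 87 to 165, y -107 to +107, walls 36 high.
- axle (a point): Middle of the steel axle along the dispenser's y, at x = -45, z = 95, on which every lever rocks. At rest a lever is level and its yellow gate (26 wide, 4 thick) hangs 100 to +x of the axle, across the lane in front of the vial.
- paddle_right (a point): Centre of the top face of the black pressing paddle of the right lane (dispenser y = -72), at the -x end of that lane's steel lever: 38 (x) by 32 (y) by 8 thick. The point is 105 above the counter when at rest and 90 in the -x direction from the axle; its axes are the dispenser's at rest. 40 free to the next paddle; free space below.
- paddle_middle (a point): Centre of the top face of the black pressing paddle of the middle lane (dispenser y = 0), at the -x end of that lane's steel lever: 38 (x) by 32 (y) by 8 thick. The point is 105 above the counter when at rest and 90 in the -x direction from the axle; its axes are the dispenser's at rest. 40 free to the next paddle; free space below.
- paddle_left (a point): Centre of the top face of the black pressing paddle of the left lane (dispenser y = 72), at the -x end of that lane's steel lever: 38 (x) by 32 (y) by 8 thick. The point is 105 above the counter when at rest and 90 in the -x direction from the axle; its axes are the dispenser's at rest. 40 free to the next paddle; free space below.
- lever_right (a joint): Angle of the right lane's rocking lever, rad: 0 at rest with the gate shut, growing as the paddle is pressed, 0.36 at the end stop with the paddle about 32 lower. The vial can pass under the gate from about 0.28. A spring returns the lever: it takes about 1 N on the paddle to start and 2.5 N at the stop.
- lever_middle (a joint): Angle of the middle lane's rocking lever, rad: 0 at rest with the gate shut, growing as the paddle is pressed, 0.36 at the end stop with the paddle about 32 lower. The vial can pass under the gate from about 0.28. A spring returns the lever: it takes about 1 N on the paddle to start and 2.5 N at the stop.
- lever_left (a joint): Angle of the left lane's rocking lever, rad: 0 at rest with the gate shut, growing as the paddle is pressed, 0.36 at the end stop with the paddle about 32 lower. The vial can pass under the gate from about 0.28. A spring returns the lever: it takes about 1 N on the paddle to start and 2.5 N at the stop.
- vial_red: Amber vial with red cap and red band, lying across its lane (along the dispenser's y): 30 diameter, 56 long, about 35 g. Origin: its centre, at about x = 37, z = 63 in the dispenser's frame while it rests against the gate; one vial to a lane, in any order. With the gate up it rolls out in about a second and rests in the tray at about x = 149, z = 22. Its axes turn as it rolls.
- vial_blue: Amber vial with blue cap and blue band, lying across its lane (along the dispenser's y): 30 diameter, 56 long, about 35 g. Origin: its centre, at about x = 37, z = 63 in the dispenser's frame while it rests against the gate; one vial to a lane, in any order. With the gate up it rolls out in about a second and rests in the tray at about x = 149, z = 22. Its axes turn as it rolls.
- vial_green: Amber vial with green cap and green band, lying across its lane (along the dispenser's y): 30 diameter, 56 long, about 35 g. Origin: its centre, at about x = 37, z = 63 in the dispenser's frame while it rests against the gate; one vial to a lane, in any order. With the gate up it rolls out in about a second and rests in the tray at about x = 149, z = 22. Its axes turn as it rolls.
- cup: Loose red plastic cup, 76 across the rim, 95 high, standing beside the dispenser. Origin: centre of its underside.
- jar: Loose amber jar with a white cap, 54 diameter, 85 high, standing beside the dispenser. Origin: centre of its underside.
- notes: Loose yellow note block, 76 by 76 by 30 high. Origin: centre of its underside.
Mind the look-alikes: they are no part of the job. Of the things that look like the cup, the largest one is meant.

How it is judged:
By the outcome, as a careful person would: the job done as asked, in the order asked, and still so for the second after the job is handed in, with the robot touching nothing.
It also fails if it takes over 48 s, if anything falls off the work surface, if the arm or the gripper's body presses on something with over 40 N, if the wrist force passes 120 N, or if a joint passes its speed limit or range.

## Working session

There is one attempt and no reset: what is moved stays moved. The work goes in short steps, Python scripts to look and compute and a shell command to move; the robot and the scene stay as the last step left them, time stands still between calls to the robot, and variables do not carry over. Pictures are saved under pics/ and viewed, about 8 in all and at most 12, crops included, and the job is handed in when it is done.

```bash
ls; mkdir -p pics; cat > h.py <<'E'
import numpy as np, cv2
from rig import get_obs, imaging, robot
from scipy.spatial.transform import Rotation as R
def rot(p):
    r=np.array(p["rotation"],float)
    return r if r.shape==(3,3) else R.from_quat(r).as_matrix()
def ray(cam,px):
    p=imaging.camera_params(cam);K=np.array(p["camera_matrix"])
    d=np.array([(px[0]-K[0,2])/K[0,0],(px[1]-K[1,2])/K[1,1]]);u=d.copy()
    for _ in range(20): u=d/(1+p["k1"]*(u@u))
    return np.array(p["xyz"]),rot(p)@np.array([u[0],u[1],1])
def at_z(cam,px,z):
    o,d=ray(cam,px);return o+d*(z-o[2])/d[2]
def proj(cam,X):
    p=imaging.camera_params(cam);K=np.array(p["camera_matrix"])
    c=rot(p).T@(np.array(X)-p["xyz"]);u=c[:2]/c[2];u=u*(1+p["k1"]*(u@u))
    return K[:2,:2]@u+K[:2,2]
def save(n,im): cv2.imwrite("pics/"+n,im[:,:,::-1])
E
python3 - <<'E'
from h import *
for c in("scene","top"):
    save(c+"0.png",imaging.camera(c))
    for t in("dispenser","tray","axle","paddle_right","paddle_middle","paddle_left","vial_red","vial_blue","vial_green","cup","jar","notes"):
        r=imaging.tip_of(c,t)
        print(c,t,[(np.round(a["pixel"]).tolist(),round(a["confidence"],2)) for a in r[:3]])
print(get_obs())
E
```

```text
pics
scene dispenser [([356.0, 229.0], 0.82)]
scene tray [([389.0, 253.0], 0.68)]
scene axle [([341.0, 197.0], 0.71)]
scene paddle_right [([295.0, 188.0], 0.77)]
scene paddle_middle [([318.0, 177.0], 0.87)]
scene paddle_left [([336.0, 164.0], 0.69)]
scene vial_red [([386.0, 207.0], 0.67), ([348.0, 236.0], 0.38)]
scene vial_blue [([346.0, 238.0], 0.49), ([364.0, 219.0], 0.41)]
scene vial_green [([365.0, 221.0], 0.52)]
scene cup [([369.0, 167.0], 0.97), ([393.0, 190.0], 0.75), ([418.0, 211.0], 0.63)]
scene jar [([317.0, 276.0], 0.74), ([342.0, 193.0], 0.55)]
scene notes [([270.0, 248.0], 0.84)]
top dispenser [([246.0, 251.0], 0.94)]
top tray [([247.0, 192.0], 0.95)]
top axle [([239.0, 272.0], 0.6)]
top paddle_right [([279.0, 318.0], 0.67)]
top paddle_middle [([245.0, 316.0], 0.83)]
top paddle_left [([208.0, 320.0], 0.92)]
top vial_red [([210.0, 234.0], 0.69), ([244.0, 190.0], 0.55)]
top vial_blue [([276.0, 231.0], 0.67), ([342.0, 296.0], 0.34)]
top vial_green [([241.0, 230.0], 0.91)]
top cup [([164.0, 211.0], 0.82), ([165.0, 265.0], 0.8), ([150.0, 317.0], 0.68)]
top jar [([333.0, 229.0], 0.88), ([163.0, 264.0], 0.43)]
top notes [([344.0, 295.0], 0.6)]
{'time': 1.3, 'q': array([ 1.00447435e+00,  5.27505675e-01,  1.43271477e+00,  1.26693417e-05,
        1.18139844e+00, -1.78482827e-01]), 'joint_velocities': array([-8.99625922e-04,  8.08513137e-04, -1.88973923e-03, -1.02722418e-04,
        2.56705043e-05, -3.27109984e-04]), 'joint_torque': array([ 2.59976252e-03, -4.40002620e+01, -1.76986384e+01,  6.34950679e-02,
        5.03919425e-02, -1.93013818e-05]), 'position': array([0.23631027, 0.57857054, 0.18624019]), 'tool_rot': array([ 0.13625859,  0.69385999, -0.13627285,  0.69384553]), 'ft_force': array([-0.51164078, -0.42030891, -0.04363725]), 'moment': array([-0.0451932 , -0.04236037, -0.05959486]), 'grip_width': 0.08690676659640362}
```

```bash
python3 - <<'E'
from h import *
t=cv2.imread("pics/top0.png")[150:370,110:390];s=cv2.imread("pics/scene0.png")[130:310,230:450]
a=cv2.resize(t,(400,314));b=cv2.resize(s,(384,314));cv2.imwrite("pics/both.png",np.hstack([cv2.resize(t,(400,314),interpolation=3),cv2.resize(s,(384,314),interpolation=3)]))
P={k:at_z("top",p,z) for k,p,z in[("tray",(247,192),.006),("pr",(279,318),.105),("pm",(245,316),.105),("pl",(208,320),.105),("axle",(239,272),.095),("disp",(246,251),0),("vr",(210,234),.063),("vb",(276,231),.063),("vg",(241,230),.063),("c1",(164,211),0),("c2",(165,265),0),("c3",(150,317),0),("jar",(333,229),0),("notes",(344,295),0)]}
for k,v in P.items(): print(k,v.round(3))
# fit dispenser pose
L={"tray":(.126,0),"pr":(-.135,-.072),"pm":(-.135,0),"pl":(-.135,.072),"disp":(0,0),"vr":(.037,.072),"vb":(.037,-.072),"vg":(.037,0)}
from scipy.optimize import least_squares
def f(x):
    c,s=np.cos(x[2]),np.sin(x[2]);return np.ravel([np.array([[c,-s],[s,c]])@L[k]+x[:2]-P[k][:2] for k in L])
r=least_squares(f,[.6,0,0],loss="soft_l1",f_scale=.005);print(r.x,r.fun.reshape(-1,2).round(3).tolist())
E
```

```text
tray [0.706 0.241 0.006]
pr [0.444 0.154 0.105]
pm [0.447 0.22  0.105]
pl [0.437 0.291 0.105]
axle [0.531 0.236 0.095]
disp [0.578 0.239 0.   ]
vr [0.607 0.304 0.063]
vb [0.617 0.169 0.063]
vg [0.617 0.241 0.063]
c1 [0.661 0.421 0.   ]
c2 [0.543 0.413 0.   ]
c3 [0.432 0.44  0.   ]
jar [0.63  0.053 0.   ]
notes [0.489 0.026 0.   ]
[0.57758755 0.23404164 0.07959641] [[-0.002, 0.003], [0.004, -0.003], [-0.003, 0.004], [0.0, 0.004], [-0.0, -0.005], [0.001, 0.005], [0.003, -0.004], [-0.003, -0.004]]
```

View pics/both.png

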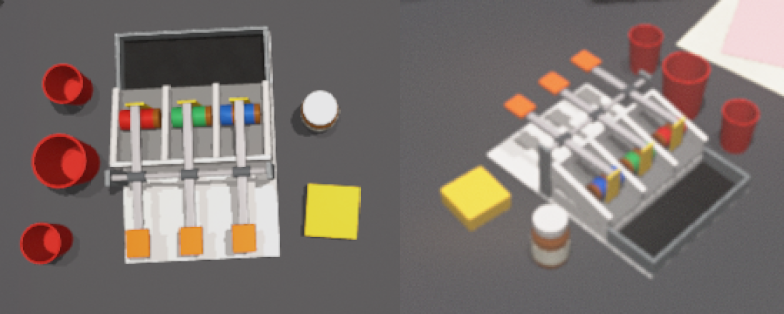

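View pics/scene0.png

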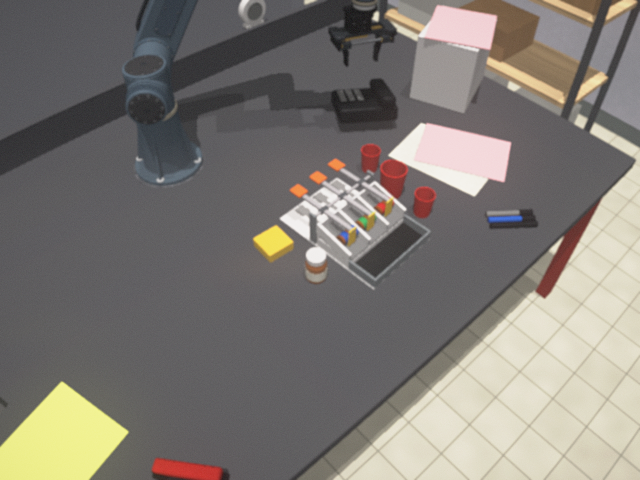

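The red vial is in the left lane (top px 210,234), the green in the middle (241,230) and the blue in the right (276,231). The orange paddles are near top px (206,320), (243,318) and (280,317). The largest cup is the middle of the three, at (165,265). The only other red or blue thing is the pens on the right of the scene view, which are not vials. I'll refine the paddle positions by colour.

```bash
cat > paddles.py <<'E'
from h import *
im=cv2.imread("pics/top0.png")[:,:,::-1].astype(int)
r,g,b=im[...,0],im[...,1],im[...,2]
m=((r>150)&(g>70)&(g<170)&(b<90)&(r-g>60)).astype(np.uint8);m[:300]=0;m[350:]=0;m[:,:190]=0;m[:,300:]=0
n,_,st,ce=cv2.connectedComponentsWithStats(m)
for s,c in zip(st[1:],ce[1:]):
    if s[4]>20: print(s.tolist(),c.round(1),at_z("top",c,.105).round(4), "scene",proj("scene",at_z("top",c,.105)).round(1))
o=get_obs();M=R.from_quat(o["tool_rot"]).as_matrix();print(o["position"],"tool axes cols\n",M.round(3))
E
python3 paddles.py
```

```text
[273, 307, 16, 20, 302] [280.3 316.6] [0.4472 0.1515 0.105 ] scene [298.9 190.1]
[235, 309, 17, 20, 297] [243.3 318.3] [0.442 0.223 0.105] scene [318.1 176.8]
[198, 311, 17, 19, 301] [206.4 320.1] [0.4367 0.2942 0.105 ] scene [336.3 164.3]
[0.23631027 0.57857054 0.18624019] tool axes cols
 [[-0.     0.378  0.926]
 [-0.     0.926 -0.378]
 [-1.    -0.    -0.   ]]
```

```bash
python3 -m inch '[[0,[0,0,0],[-9,0,0]],[0,[0,0,0],[-9,0,0]],[0,[0,0,0],[-8.5,0,0]],[0,[0,-42,25],[0,0,0]],[0,[0,-42,25],[0,0,0]],[0,[0,-42,25],[0,0,0]],[0,[0,-42,25],[0,0,0]],[0,[0,-42,25],[0,0,0]],[0,[0,-42,25],[0,0,0]],[0,[0,-42,25],[0,0,0]]]' 10
cat > to.py <<'E'
import sys
from h import *
o=get_obs();M=R.from_quat(o["tool_rot"]).as_matrix()
T=np.array([float(a) for a in sys.argv[1:4]])
print("t",o["time"],"pos",o["position"].round(4),"F",o["ft_force"].round(1),"w",round(o["grip_width"],4),"move mm",(M.T@(T-o["position"])*1000).round(1),"turn deg to yaw",np.degrees(np.arctan2(.997,-.073)-np.arctan2(M[1,1],M[0,1])).round(1),"down",M[:,0].round(3))
E
python3 to.py .4367 .2942 .115
```

```text
time: 2.55
position: [0.4429, 0.2984, 0.1869]
tool_rot: [-0.033, 0.705, 0.036, 0.708]
ft_force: [1.0, 0.4, -0.3]
grip_width: 0.0016
t 2.55 pos [0.4429 0.2984 0.1869] F [ 1.   0.4 -0.3] w 0.0016 move mm [71.8 -3.8 -6.9] turn deg to yaw -1.5 down [ 0.004  0.004 -1.   ]
```

```bash
python3 -m inch '[[0,[30,-4,-7],[1.5,0,0]],[0,[30,0,0],[0,0,0]],[0,[10,0,0],[0,0,0]],[0,[0,0,0],[0,0,0]]]'
python3 to.py .4367 .2942 .105
python3 - <<'E'
from h import *
a=imaging.camera("wrist");b=imaging.camera("top")
save("w1.png",np.hstack([cv2.resize(a,(400,300)),cv2.resize(b[180:360,120:360],(400,300))]))
print(imaging.tip_of("wrist","paddle_left"), imaging.camera_params("wrist")["xyz"])
print(proj("wrist",[.4367,.2942,.105]))
E
```

```text
time: 3.05
position: [0.4419, 0.2911, 0.117]
tool_rot: [-0.021, 0.703, 0.025, 0.71]
ft_force: [-0.2, 1.1, -0.0]
grip_width: 0.0006
t 3.05 pos [0.4419 0.2911 0.117 ] F [-0.2  1.1 -0. ] w 0.0006 move mm [12.   3.3 -5.1] turn deg to yaw 0.5 down [ 0.01   0.006 -1.   ]
[{'pixel': [326.4, 249.6], 'confidence': 0.6}] [0.37392513 0.28611536 0.31511694]
[322.14104091 250.44267873]
```

View pics/w1.png

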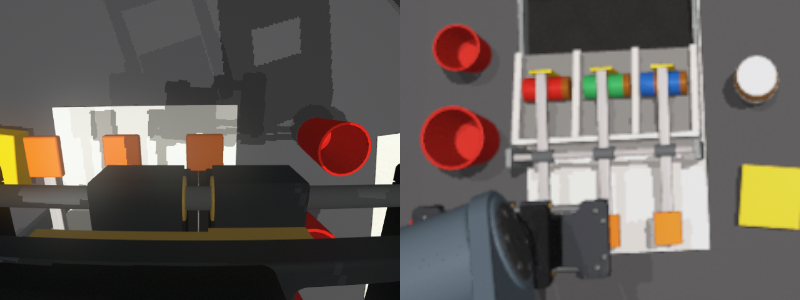

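```bash
python3 -m inch '[[0,[5,3,-5],[0,0,0]],[0,[10,0,0],[0,0,0]],[0,[10,0,0],[0,0,0]],[0,[10,0,0],[0,0,0]]]'
python3 to.py .4367 .2942 .077
```

```text
time: 3.7
position: [0.4389, 0.2961, 0.0832]
tool_rot: [-0.02, 0.7, 0.026, 0.713]
ft_force: [-0.8, 0.3, 0.3]
grip_width: 0.0005
t 3.7 pos [0.4389 0.2961 0.0832] F [-0.8  0.3  0.3] w 0.0005 move mm [ 6.1 -1.8 -2.4] turn deg to yaw 0.4 down [ 0.018  0.009 -1.   ]
```

```bash
python3 -m inch '[[0,[5,-1,-2],[0,-1,0]],[0,[2,0,0],[0,0,0]]]'
python3 to.py .4367 .2942 .077
python3 - <<'E'
from h import *
a=imaging.camera("scene");b=imaging.camera("top")
save("p1.png",np.hstack([cv2.resize(a[130:290,260:460],(400,320),interpolation=3),cv2.resize(b[180:360,140:365],(400,320),interpolation=3)]))
E
```

```text
time: 3.95
position: [0.4364, 0.2946, 0.0739]
tool_rot: [-0.02, 0.695, 0.026, 0.718]
ft_force: [-0.3, 1.0, 0.3]
grip_width: 0.0003
t 3.95 pos [0.4364 0.2946 0.0739] F [-0.3  1.   0.3] w 0.0003 move mm [-3.  -0.4  0.4] turn deg to yaw 0.4 down [ 0.033  0.009 -0.999]
```

View pics/p1.png

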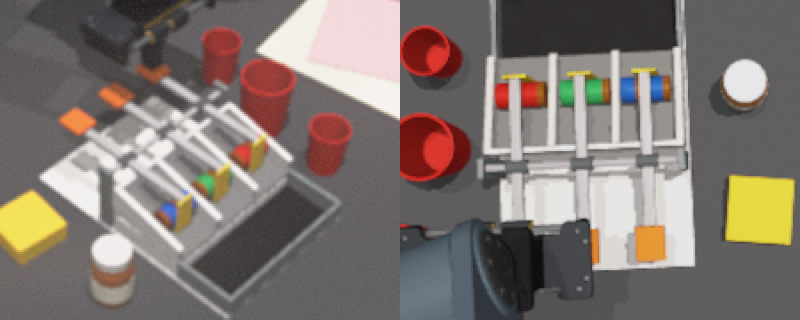

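The left gate still looks shut and no force has built up, so I'll check where the fingertips really are relative to the paddle.

```bash
python3 - <<'E'
from h import *
a=imaging.camera("scene");w=imaging.camera("wrist")
p=get_obs()["position"];print("tcp scene",proj("scene",p),"wrist",proj("wrist",p))
P=np.array([.4367,.2942,.105]);print("paddle scene rest",proj("scene",P),"pressed",proj("scene",P-[0,0,.032]),"wrist rest",proj("wrist",P),"pressed",proj("wrist",P-[0,0,.032]))
for t in("paddle_left",):print(imaging.tip_of("scene",t),imaging.tip_of("wrist",t))
print(imaging.camera_params("wrist"))
save("p2.png",np.hstack([cv2.resize(a[120:220,280:400],(400,333),interpolation=3),cv2.resize(w,(400,333))]))
E
```

```text
tcp scene [336.55678986 172.48659387] wrist [316.86632987 268.90814007]
paddle scene rest [336.30127428 164.25508121] pressed [336.03033988 172.94403036] wrist rest [315.49004502 290.5157723 ] pressed [315.25043457 265.41943753]
[{'pixel': [336.3, 166.8], 'confidence': 0.79}, {'pixel': [391.9, 193.7], 'confidence': 0.74}, {'pixel': [314.1, 277.3], 'confidence': 0.23}] [{'pixel': [321.5, 290.1], 'confidence': 0.95}]
{'camera_matrix': array([[407.96204837,   0.        , 316.86184379],
       [  0.        , 407.96204837, 236.29598044],
       [  0.        ,   0.        ,   1.        ]]), 'k1': -0.08011237559472083, 'xyz': array([0.36459834, 0.28887359, 0.27055051]), 'rotation': array([0.67704772, 0.72256623, 0.10435513, 0.09281402])}
```

View pics/p2.png

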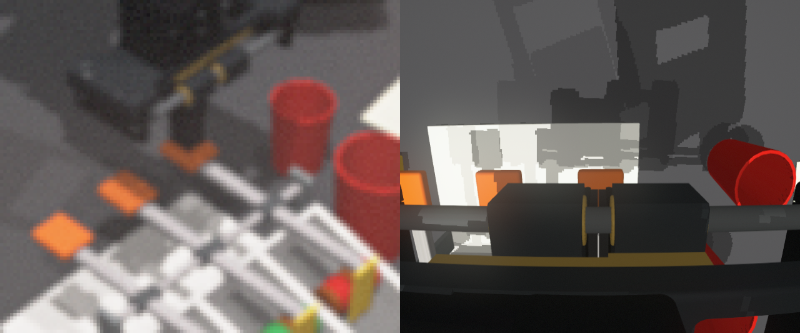

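```bash
python3 - <<'E'
from h import *
o=get_obs();M=R.from_quat(o["tool_rot"]).as_matrix();p=o["position"]
def box(X0,A,lo,hi):
    return [X0+A@np.array([x,y,z]) for x in(lo[0],hi[0]) for y in(lo[1],hi[1]) for z in(lo[2],hi[2])]
E_=[(0,1),(2,3),(4,5),(6,7),(0,2),(1,3),(4,6),(5,7),(0,4),(1,5),(2,6),(3,7)]
Y=R.from_euler("z",.0735).as_matrix();P=np.array([.4367,.2942,.105])
out=[]
for cam,(r0,r1,c0,c1) in(("scene",(110,210,270,390)),("top",(270,370,150,270))):
    im=imaging.camera(cam);k=6 if 0 else 400/120
    v=cv2.resize(im[r0:r1,c0:c1],(400,333),interpolation=3).copy()
    for B,col in((box(p,M,(-.07,-.015,-.0095),(0,.015,.0095)),(0,255,0)),(box(p,M,(-.15,-.095,-.0375),(-.07,.095,.0375)),(0,255,255)),(box(P,Y,(-.019,-.016,-.008),(.019,.016,0)),(255,0,255))):
        q=[tuple(int(t) for t in ((proj(cam,b)-[c0,r0])*k).round()) for b in B]
        for i,j in E_: cv2.line(v,q[i],q[j],col,1)
    out.append(v)
save("ov.png",np.hstack(out))
E
```

```text
(no output)
```

View pics/ov.png

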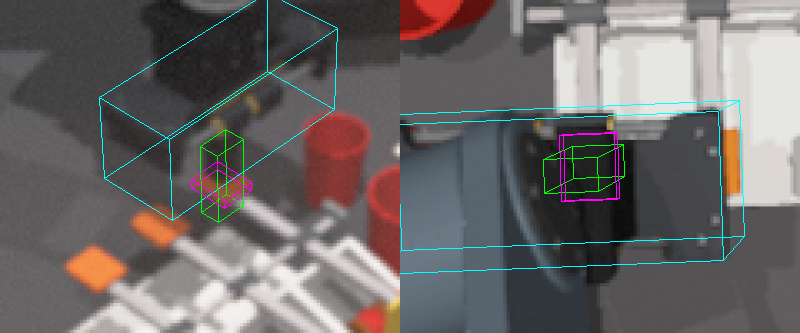

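```bash
cat > z.py <<'E'
from h import *
import sys
im=imaging.camera("scene")[145:195,310:370];v=cv2.resize(im,(400,333),interpolation=cv2.INTER_CUBIC)
v=(255*(v/255.)**.6).astype(np.uint8);save(sys.argv[1],v);print(imaging.cut_out("scene","paddle_left")[0]["box"],((proj("scene",get_obs()["position"])-[310,145])*400/60).round())
E
python3 z.py za.png
python3 -m inch '[[0,[-25,0,0],[0,-1,0]],[0,[-25,0,0],[0,0,0]],[0,[0,0,0],[0,0,0]]]'
python3 z.py zb.png; python3 to.py .4367 .2942 .105
python3 -c "
import cv2,numpy as np
cv2.imwrite('pics/zab.png',np.hstack([cv2.imread('pics/za.png'),cv2.imread('pics/zb.png')]))"
```

```text
[357.0, 188.6, 62.8, 53.8] [177. 183.]
time: 4.82
position: [0.4353, 0.2944, 0.1261]
tool_rot: [-0.02, 0.688, 0.026, 0.725]
ft_force: [0.5, 0.3, 0.5]
grip_width: 0.0005
[360.2, 187.9, 65.2, 54.5] [171.  90.]
t 4.925 pos [0.4339 0.2937 0.1244] F [-0.1 -0.6  0.7] w 0.0007 move mm [19.5  0.2  1.9] turn deg to yaw 0.4 down [ 0.049  0.009 -0.999]
```

View pics/zab.png

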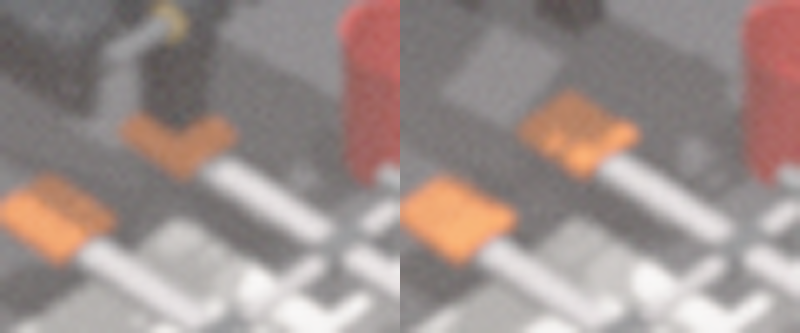

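```bash
python3 - <<'E'
from h import *
M=R.from_quat([0.13625859,0.69385999,-0.13627285,0.69384553]).as_matrix();p=np.array([.2363,.5786,.1862])
for b in(0,.019,.035,.07):
  print(b,[proj("scene",p+M@[-b,s*.05,0]).round(1).tolist() for s in(-1,1)])
v=cv2.imread("pics/scene0.png")[0:80,320:410];v=cv2.resize(v,(675,600),interpolation=cv2.INTER_CUBIC)
cv2.imwrite("pics/g0.png",v)
E
```

```text
0 [[345.5, 75.0], [375.5, 69.5]]
0.019 [[345.7, 69.5], [375.9, 64.1]]
0.035 [[345.8, 64.9], [376.3, 59.5]]
0.07 [[346.2, 54.6], [377.1, 49.2]]
```

View pics/g0.png

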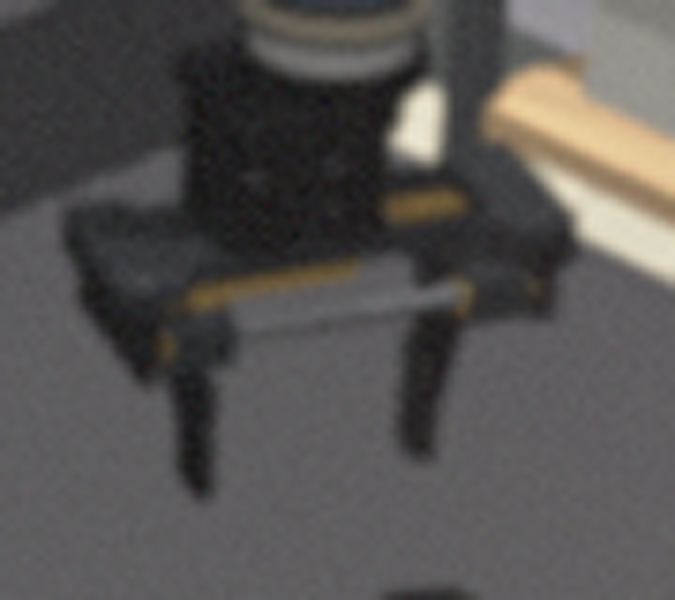

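The view shows the fingertips ending about 30 mm above the reported TCP. The initial picture shows the same offset, so the paddle has only just been grazed. I'll level the tool and press about 28 mm deeper than planned, watching the force.

```bash
python3 -m inch '[[0,[15,0,2],[0,2.8,0]],[0,[25,0,0],[0,0.5,0]],[0,[12,0,0],[0,0.5,0]],[0,[8,0,0],[0,0.5,0]]]'
python3 to.py .4367 .2942 .047
```

```text
time: 5.42
position: [0.4346, 0.2937, 0.0603]
tool_rot: [-0.022, 0.718, 0.025, 0.695]
ft_force: [-0.7, 0.4, 2.8]
grip_width: 0.0003
t 5.425 pos [0.4346 0.2937 0.0603] F [-0.7  0.4  2.8] w 0.0003 move mm [13.2  0.3  2.6] turn deg to yaw 0.4 down [-0.032  0.003 -0.999]
```

```bash
python3 -m inch '[[0,[7,0,1],[0,-1,0]],[0,[5,0,0],[0,-0.5,0]],[0,[2,0,0],[0,0,0]]]'
python3 to.py .4367 .2942 .047; cat > v.py <<'E'
from h import *
import sys
for c in("scene","top"):
    im=imaging.camera(c)
    for t in sys.argv[1].split(","):print(c,t,[(np.round(a["pixel"],1).tolist(),round(a["confidence"],2)) for a in imaging.tip_of(c,t)[:2]])
    save("last_%s.png"%c,im)
print(get_obs()["time"])
for n,X in(("tray red",[.1490,.072,.022]),("tray blue",[.149,-.072,.022]),("lane red",[.037,.072,.063]),("lane blue",[.037,-.072,.063]),("lane green",[.037,0,.063])):
    W=R.from_euler("z",.0735).as_matrix()@X+[.5766,.2332,0];print(n,proj("scene",W).round(),proj("top",W).round())
E
python3 v.py vial_red
```

```text
time: 5.8
position: [0.4365, 0.294, 0.0458]
tool_rot: [-0.021, 0.708, 0.025, 0.705]
ft_force: [-0.0, -1.3, 2.0]
grip_width: 0.0005
t 5.8 pos [0.4365 0.294  0.0458] F [-0.  -1.3  2. ] w 0.0005 move mm [-1.2  0.2  0.3] turn deg to yaw 0.4 down [-0.004  0.005 -1.   ]
scene vial_red [([395.8, 217.7], 0.69)]
top vial_red [([214.3, 195.2], 0.8)]
6.0
tray red [415. 239.] [211. 183.]
tray blue [379. 270.] [278. 180.]
lane red [383. 206.] [208. 234.]
lane blue [347. 235.] [279. 230.]
lane green [366. 220.] [243. 232.]
```

The red vial is rolling, so I'll hold here.

```bash
python3 -m inch '[[0,[0,0,0],[0,0,0]],[0,[0,0,0],[0,0,0]],[0,[0,0,0],[0,0,0]],[0,[0,0,0],[0,0,0]],[0,[0,0,0],[0,0,0]],[0,[0,0,0],[0,0,0]]]'
python3 v.py vial_red | head -3
python3 -m inch '[[0,[-15,0,0],[0,0,0]],[0,[-25,0,0],[0,0,0]],[0,[-30,0,0],[0,0,0]],[0,[-20,0,0],[0,0,0]],[0,[0,0,0],[0,0,0]]]'
python3 to.py .4472 .1515 .076; python3 v.py vial_red,vial_green,vial_blue
```

```text
time: 6.75
position: [0.4363, 0.294, 0.0465]
tool_rot: [-0.021, 0.708, 0.025, 0.705]
ft_force: [-0.5, -0.6, 2.2]
grip_width: 0.0006
scene vial_red [([416.1, 238.6], 0.78)]
top vial_red [([212.3, 185.1], 0.74)]
6.95
time: 7.58
position: [0.4366, 0.2938, 0.1413]
tool_rot: [-0.021, 0.708, 0.025, 0.705]
ft_force: [0.4, 0.0, -0.5]
grip_width: 0.0004
t 7.575 pos [0.4366 0.2938 0.1413] F [ 0.4  0.  -0.5] w 0.0004 move mm [  64.4 -143.1    1.5] turn deg to yaw 0.4 down [-0.004  0.006 -1.   ]
scene vial_red [([411.6, 237.8], 0.54)]
scene vial_green [([364.3, 221.5], 0.53)]
scene vial_blue [([348.9, 236.3], 0.53)]
top vial_red []
top vial_green [([242.9, 231.7], 0.52)]
top vial_blue [([278.5, 232.3], 0.8)]
7.975
tray red [415. 239.] [211. 183.]
tray blue [379. 270.] [278. 180.]
lane red [383. 206.] [208. 234.]
lane blue [347. 235.] [279. 230.]
lane green [366. 220.] [243. 232.]
```

```bash
python3 -m inch '[[0,[0,-36,0.5],[0,0,0]],[0,[0,-36,0.5],[0,0,0]],[0,[0,-36,0.5],[0,0,0]],[0,[0,-35,0],[0,0,0]],[0,[0,0,0],[0,0,0]],[0,[0,0,0],[0,0,0]]]'
python3 to.py .4472 .1515 .076; python3 - <<'E'
from h import *
a=imaging.camera("scene");b=imaging.camera("top")
save("m1.png",np.hstack([cv2.resize(a[130:290,260:460],(400,320),interpolation=3),cv2.resize(b[180:360,140:365],(400,320),interpolation=3)]))
E
```

```text
time: 8.72
position: [0.4458, 0.1474, 0.1355]
tool_rot: [-0.022, 0.711, 0.025, 0.702]
ft_force: [-0.1, -0.3, 0.2]
grip_width: 0.0005
t 8.725 pos [0.4458 0.1474 0.1355] F [-0.1 -0.3  0.2] w 0.0005 move mm [59.5  3.7  2.4] turn deg to yaw 0.4 down [-0.013  0.004 -1.   ]
```

View pics/m1.png

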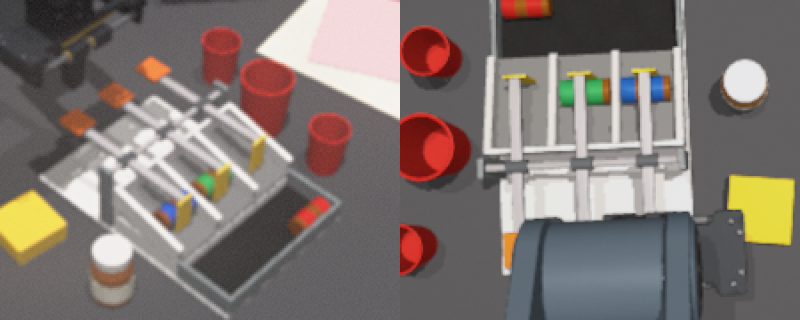

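The picture shows the red vial lying in the tray (scene crop 310,215), all gates down, green and blue still in their lanes, and the fingers above the right paddle (crop 77,120). Now I'll press that one.

```bash
python3 -m inch '[[0,[20,4,2],[0,-0.5,0]],[0,[22,0,0],[0,0,0]],[0,[14,0,0],[0,0,0]],[0,[8,0,0],[0,0,0]],[0,[6,0,0],[0,0,0]]]'
python3 to.py .4472 .1515 .046
```

```text
time: 9.45
position: [0.448, 0.1571, 0.0643]
tool_rot: [-0.025, 0.707, 0.028, 0.707]
ft_force: [-0.1, -1.1, 1.5]
grip_width: 0.0003
t 9.45 pos [0.448  0.1571 0.0643] F [-0.1 -1.1  1.5] w 0.0003 move mm [18.3 -5.6 -1.3] turn deg to yaw -0.2 down [-0.     0.005 -1.   ]
```

```bash
python3 -m inch '[[0,[9,-1,0],[0,0,0]],[0,[7,0,0],[0,0,0]],[0,[3,0,0],[0,0,0]]]'
python3 to.py .4472 .1515 .046; python3 v.py vial_blue | head -3
```

```text
time: 9.82
position: [0.4495, 0.1569, 0.045]
tool_rot: [-0.025, 0.705, 0.029, 0.708]
ft_force: [-0.3, 0.5, 2.8]
grip_width: 0.0006
t 9.825 pos [0.4495 0.1569 0.045 ] F [-0.3  0.5  2.8] w 0.0006 move mm [-1.  -5.2 -2.7] turn deg to yaw -0.2 down [ 0.003  0.005 -1.   ]
scene vial_blue [([360.1, 248.6], 0.61)]
top vial_blue [([275.6, 191.2], 0.77)]
10.025
```

```bash
python3 -m inch '[[0,[0,0,0],[0,0,0]],[0,[0,0,0],[0,0,0]],[0,[0,0,0],[0,0,0]],[0,[0,0,0],[0,0,0]],[0,[0,0,0],[0,0,0]],[0,[0,0,0],[0,0,0]]]'
python3 v.py vial_blue | head -3
python3 -m inch '[[0,[-15,0,0],[0,0,0]],[0,[-25,0,0],[0,0,0]],[0,[-30,0,0],[0,0,0]],[0,[-30,0,0],[0,0,0]],[0,[-30,0,0],[0,0,0]],[0,[-10,0,-25],[0,0,0]],[0,[0,0,0],[0,0,0]],[0,[0,0,0],[0,0,0]]]'
python3 v.py vial_red,vial_green,vial_blue,cup,jar,notes | head -14; python3 - <<'E'
import cv2,numpy as np
a=cv2.imread("pics/last_scene.png");b=cv2.imread("pics/last_top.png")
cv2.imwrite("pics/end.png",np.hstack([cv2.resize(a[130:290,260:460],(400,320),interpolation=3),cv2.resize(b[160:340,140:365],(400,320),interpolation=3)]))
E
```

```text
time: 10.78
position: [0.4493, 0.1568, 0.046]
tool_rot: [-0.025, 0.705, 0.029, 0.708]
ft_force: [0.1, 0.7, 2.5]
grip_width: 0.0003
scene vial_blue [([378.4, 269.2], 0.65)]
top vial_blue [([276.5, 183.1], 0.74), ([333.8, 225.1], 0.59)]
10.975
time: 11.98
position: [0.422, 0.1533, 0.1875]
tool_rot: [-0.025, 0.708, 0.028, 0.705]
ft_force: [0.2, 0.6, -0.2]
grip_width: 0.0005
scene vial_red [([320.0, 175.1], 0.7), ([415.6, 237.7], 0.66)]
scene vial_green [([363.3, 222.2], 0.68)]
scene vial_blue [([376.8, 269.3], 0.77)]
scene cup [([388.8, 194.8], 0.78), ([417.2, 210.1], 0.71)]
scene jar [([415.0, 239.8], 0.64), ([314.9, 273.9], 0.6)]
scene notes [([269.1, 248.0], 0.98)]
top vial_red [([213.6, 185.3], 0.83)]
top vial_green [([241.3, 229.7], 0.53)]
top vial_blue [([278.3, 180.8], 0.59)]
top cup [([166.3, 212.3], 0.87), ([149.9, 318.6], 0.81)]
top jar [([333.1, 227.2], 0.77)]
top notes [([343.5, 295.1], 0.91)]
12.675
tray red [415. 239.] [211. 183.]
```

View pics/end.png

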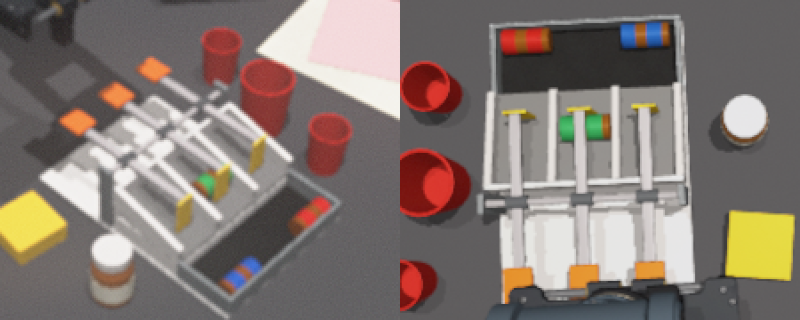

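The red and blue vials lie in the tray, green is in its lane, all three gates are down and all the paddles are level. The arm is clear and nothing else has moved.

```bash
python3 -c "
from rig import robot
print(robot.hand_in())"
```

```text
the job is handed in; nothing more can be done
None
```

I pressed the left paddle for the red vial, let it come back up, then did the same with the right paddle for the blue vial. The job was handed in at about 12.7 s of the 48 s allowed.

**Last checks:** Pictures from both cameras show red and blue lying in the tray, within about 3 px of where they should rest. Green is still in its lane, all three gates are shut and all paddles are up. The cup, jar and note block are where they stood, and the arm is clear. The wrist force readings I took stayed at or below about 3 N.

**What disagreed:**
- **Fingertip height:** in the scene camera the fingertips ended about 30 mm above the reported TCP. My first press on the left paddle therefore only grazed it, with no lift of the gate. I pressed about 28 mm deeper, confirmed by the force reading and the vial rolling out.
- **Right paddle:** the fingers came down about 5 mm off its centre, which did no harm.
- **Detections:** the last run gave a stray "vial_red" at scene pixel (320,175), on the middle paddle, and a "jar" on the red vial. It also missed the large cup in the top view, though the picture shows it in place.

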